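# Clip the half-sun template to the pattern easel

### The job

Set up the next rug pattern: take the white template with the half-round top out of the rack, stand it on the easel's ledge, roughly in the middle and flat against the board, and let go. Then squeeze open the larger of the two spring clamps on the tool box wall, bring it over the top edge of the easel beside the half-round and let it close on template and board together, well down so that both jaw pads have full hold. Leave the other templates, the small clamp and the rest of the table alone.

Things in the scene. Friction and masses are not known exactly. Their poses are not given: they have to be found in the camera images.
- easel: small wooden table easel, fixed; origin on the table under the foot of its board, z up, +x the side its front faces. Plywood board 210 mm wide, 8 mm thick, leaning back 0.15 rad (top towards -x), with a lipped ledge along its foot. Struts and base bars behind the board stay below 112 mm.
- easel_top (a point): middle of the top edge of the easel board's FRONT face, about 140 mm above the table. Axes of the leaning board: x out of the front face, y along the top edge, z up along the board. The board fills x = -8 to 0 mm and ends at z = 0; its top edge is free over the whole 210 mm.
- easel_ledge (a point): middle of the easel's ledge, at the foot of the board's front face, 105 mm below easel_top, same axes. The ledge's upper face is z = 0, square to the board, and runs from the board's face (x = 0) 15 mm out to a lip 7 mm thick and 12 mm high.
- sun: the wanted template, loose, with the HALF-ROUND top; this origin is the middle of its lower edge, axes as sun_mid
- sun_mid (a point): centre (half-way up) of the template with the HALF-ROUND top: white-faced hardboard 8 mm thick, 0.11 kg, a rectangle 170 mm wide and 105 mm high with a half disc of radius 42 mm rising from the middle of its upper edge. x across the thickness, y along the width, z up. Lower edge z = -73.5, shoulders beside the half disc z = +31.5 (43 mm long each), top z = +73.5. It stands upright in the rack.
- sun_grip (a point): where to hold that template: in the half disc, 20 mm above the shoulders (22 mm below the top), 8 mm thick; same axes. With the template on the easel's ledge its shoulders are level with the board's top edge and this point is 20 mm above that edge; let go, it leans back on the board by itself.
- rack: wooden rack, fixed, base 176 x 180 x 12 mm; origin at the centre of its underside, x across the slots. Three slots at x = -60, 0, +60 mm, each 10 mm wide between ribs whose tops are 46 mm above the table; the templates stand on the base, 12 mm above the table.
- mountain_mid (a point): centre of a bystander template of the same size with a POINTED top, in another slot of the rack; to be left there
- tower_mid (a point): centre of a bystander template of the same size with a SQUARE top (60 mm wide), in another slot of the rack; to be left there
- toolbox: open plywood tool box, fixed, 150 x 220 x 115 mm high, walls 15 mm thick; origin at the centre of its underside. Both spring clamps are clipped over its +x wall, which runs along y; its mid-plane lies at x = +67.5 mm.
- clamp: the LARGER spring clamp, loose, 147 mm long, 0.12 kg, steel with black grips, handles up and jaws down on the tool box wall; origin at the hinge pin, axes as clamp_pin. Rubber jaw pads 24 mm wide, from 45 to 65 mm below the pin; the throat between the jaws is free up to 10 mm below the pin. As found the pin is 22 mm above the wall's upper edge.
- clamp_pin (a point): middle of the larger clamp's hinge pin; y along the pin, z up to the handles, x across the jaws (axes of the +x lever: upright on the box wall; the clamp's middle plane is these axes turned about their own y by +half the joint's value). Template and board together are 16 mm thick, so the clamp closes on them as on the 15 mm wall.
- clamp_grip (a point): where to squeeze the larger clamp: between its two flat grips, 62 mm above the pin (fixed to the +x lever). The grips are 24 mm wide along y and reach from 42 to 82 mm above the pin; as found they spread like a V, 48 mm over the outsides at the lower, 63 mm at the upper ends. At the stop they are parallel, 34 mm over the outsides.
- clamp_jaw (a joint): opening of the larger clamp, rad: 0 as found (pads 15 mm apart), +0.36 squeezed to the stop (pads 35 mm apart), -0.27 pads touching. Squeezing the grips opens it, a spring closes it: 8 N on the grips at first, 12 N at the stop; squeezed to the stop with 25 N or more the clamp sits firmly between the fingers. 8 N between the pads on the wall.
- clamp_small_pin (a point): hinge pin of the SMALLER spring clamp (106 mm long), a bystander on the same wall, 80 to 100 mm from the larger one; to be left there
- yarn_red: bystander: cone of red yarn, 86 mm across, 125 mm high, origin under its centre
- yarn_cream: bystander: cone of cream yarn, same size
- pen_glass: bystander: drinking glass with pens, 72 mm across, 140 mm high, origin under its centre
- glue: bystander: white glue bottle, 60 mm across, 150 mm high, origin under its centre
- tape: bystander: roll of tape lying flat, 100 mm across, 36 mm high, origin under its centre
Not all that is in view belongs to the job. What is shaped like the sun but purple is not meant. What is shaped like the clamp but green is not meant.

How it is judged:
By the outcome, as a careful person would: the job done as asked, in the order asked, and still so for the second after the job is handed in, with the robot touching nothing.
It also fails if it takes over 59 s, if anything falls off the work surface, if the arm or the gripper's body presses on something with over 40 N, if the wrist force passes 120 N, or if a joint passes its speed limit or range.

### The arm

A 7-joint arm with a two-finger parallel gripper is mounted at the origin on the work surface. World frame = base frame: x ahead of the robot, y to its left, z up, the work surface at z = 0. Lengths are in mm, angles in rad, forces in N, time in s.
With the tool pointing down it reaches from about 400 to 875 mm from the base axis. Payload 4.4 kg.
Tool frame: the origin (TCP) lies at the very end of the fingers, on their centre line; the grasp point (between the pads) lies 19 mm behind it; z points along the fingers, y is the line along which they close (so a half turn about z gives the same grasp; the last joint's range is limited). The gripper opens to 85 mm and grips with 20 to 120 N. Pads are 22 mm wide; open, the fingers measure 114 mm over their backs; the gripper's body (76 mm by 85 mm) begins 54 mm behind the grasp point. The pads swing forward as they close: fully open they stand 13 mm farther back than shut.
Start: joints at [-1.196, 0.628, 0.038, 1.517, -0.027, 0.996, -0.02], TCP at [277.31, 587.892, 231.313] pointing down, gripper open.
Joint ranges: [-3.06, 3.06], [-0.37, 2.12], [-1.25, 1.32], [0.18, 2.47], [-1.1, 4.24], [0.23, 1.98], [-2.94, 2.94]. Speed limits (rad/s): [2.57, 2.57, 3.14, 3.14, 3.14, 3.14, 3.14].

### API

Orientations are given as [roll, pitch, yaw] about the fixed x, y, z axes, in that order (R = Rz(yaw) Ry(pitch) Rx(roll)).
In Python, from cell import monitor, viewer, workorder gives the robot as it stands.
- The arm moves only by the tool arm_command, never from a script. Its argument "series" is one flat list of numbers, 5 for each row, row after row: the opening in per cent of the stroke, from 0 (shut) to 100 (fully open), then the shift along the tool's x, y, z in cm, then the turn about the tool's z in degrees. In form: [claw, x, y, z, roll, claw, x, y, z, roll, ...]. A call has exactly 5 rows; each row is the pose to reach, as a shift and turn from the pose commanded when the call began, along the tool's axes at that moment; what a row does not reach only later rows make up. A row lasts 1/12 s, in which the tool goes at most 41.7 mm and 7.16 degrees, less where a joint would pass 70% of its speed; a pose out of reach is approached as far as the arm can. A call with a gripper value outside its range is refused whole. The fingers move at their own pace and stop on an object; the grip force is fixed at half the most. Time passes only in rows, so rows that repeat a pose let the fingers close, or fill a call up. It gives the time, the measured TCP pose, the force, the opening and the grip force at its end, in the units of the state.
- monitor.read_state(): the state, without advancing time (a new reading comes with each control period).
- viewer.get_image(name): name is "scene" or "top" or "wrist"; returns (picture, depth): 420x560x3 uint8, red, green, blue; 420x560 float32, mm along the optical axis (not along the pixel's ray), 0 where there is no reading.
- viewer.camera_model(name): a dict with "mtx" (3x3 intrinsics, pixels), "R" (3x3) and "t" (3): a world point X has camera coordinates R X + t. Camera axes: x right, y down, z forward; pixel columns grow to the right and rows downward; lengths in mm; the calibration is good to about 2 mm. A picture is of the moment at which its call begins: read the wrist's pose just before it. camera_model takes no time and is no camera call; for the wrist camera it gives the pose at the moment of the call.
- workorder.finish_job(): hands the job in; it is judged then, once.
The state is a dict: "clock": time; "qpos": joint angles; "qd": joint speeds; "tau": joint torques, N m; "eef_pos": TCP position; "tool_rot": TCP orientation; "force": force on the tool from outside, world axes, zero at the start; "torque": the same for the moment, N m; "width": finger opening in mm; "gripper_force": force on a finger pad.
Only numpy, scipy, OpenCV 4.12 (cv2) and the standard library are available. Lean on these libraries where they do the work, as an engineer would, in place of code of your own. Each camera call takes 0.05 s, during which the arm holds its last target. There are 200 camera calls.

## Working session

There is one attempt and no reset: what is moved stays moved. The work goes in short steps, Python scripts to look and compute and a tool call to move; the robot and the scene stay as the last step left them, time stands still between calls to the robot, and variables do not carry over. Pictures are saved under pics/ and viewed, at most 10 in all, crops included, and the job is handed in when it is done.

Besides the shell and the picture viewer there is one more tool, called after ">>>" as name(argument=value, ...) on one line, values as JSON. arm_command: Moves the arm, as the interface text tells. Its arguments: {"type":"object","properties":{"series":{"type":"array","items":{"type":"number"}}},"required":["series"]}

```bash
ls; mkdir -p pics
python3 - <<'E'
from cell import monitor, viewer, workorder
import cv2,numpy as np
print(monitor.read_state())
ims=[]
for n in("scene","top"):
    p,d=viewer.get_image(n); m=viewer.camera_model(n)
    np.savez(f"{n}0.npz",p=p,d=d,**m); cv2.imwrite(f"pics/{n}0.png",p[:,:,::-1]); print(n,m)
E
```

```text
pics
{'clock': 0.0, 'qpos': array([-1.19581009,  0.62935051,  0.03844799,  1.51836011, -0.02703819,
        0.99629753, -0.01999541]), 'qd': array([-2.24918351e-06,  4.49024442e-04, -1.04773920e-03,  1.60607362e-03,
        2.61381570e-04,  4.73071228e-04,  2.31120669e-03]), 'tau': array([ 2.30335982e-04, -5.63396788e+01,  1.22639302e+00, -1.93442470e+01,
        1.10144739e-02,  1.05545222e-02, -3.92044967e-06]), 'eef_pos': array([277.0246027, 587.3244818, 230.3888685]), 'tool_rot': array([-3.13969491e+00, -3.32392809e-06,  2.70078551e+00]), 'force': array([0.26126053, 0.25356347, 0.0028119 ]), 'torque': array([ 0.00212189, -0.03383865, -0.06767196]), 'gripper_force': 0.0, 'width': 85.48129915271991}
scene {'mtx': array([[494.28429669,   0.        , 286.03158147],
       [  0.        , 494.28429669, 201.51801075],
       [  0.        ,   0.        ,   1.        ]]), 'R': array([[-0.61349087,  0.78968805,  0.00466263],
       [ 0.67098813,  0.5243708 , -0.52422341],
       [-0.41641791, -0.31847771, -0.85156801]]), 't': array([ 348.62258516, -294.78169527, 1556.6010938 ])}
top {'mtx': array([[425.30550995,   0.        , 278.99426351],
       [  0.        , 425.30550995, 207.80929572],
       [  0.        ,   0.        ,   1.        ]]), 'R': array([[-0.02513588, -0.99962331, -0.0110192 ],
       [-0.99522823,  0.02606188, -0.09402948],
       [ 0.09428125,  0.0086031 , -0.99550843]]), 't': array([  16.90952321,  559.91274732, 1350.51659189])}
```

View pics/scene0.png

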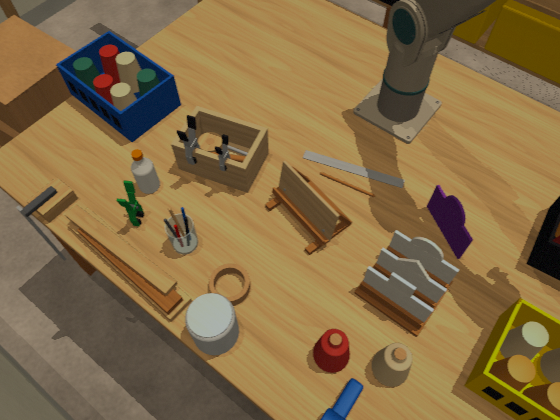

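View pics/top0.png

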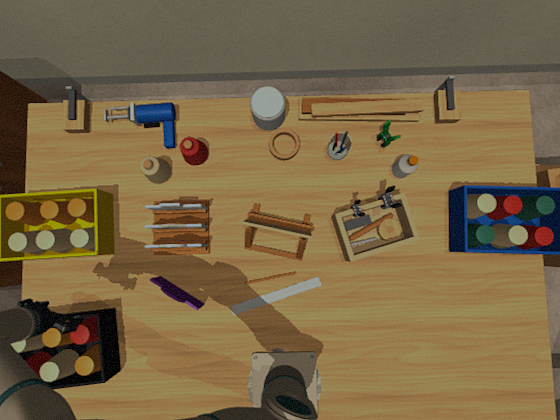

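The scene view shows the rack with three white templates at about (405,280), the easel at (310,205), and two clamps on the tool box wall at (188,140) and (222,152). The decoys are the purple sun at (450,220) and the green clamp at (130,205). The candidates for the sun are the three rack templates, and for the clamp the two on the wall. Next is an enlarged crop to confirm, plus the point cloud.

```bash
cat > h.py <<'E'
import numpy as np,cv2
from scipy.spatial.transform import Rotation as Rot
from cell import monitor, viewer, workorder
def snap(n,f):
    m=viewer.camera_model(n); p,d=viewer.get_image(n)
    np.savez(f+".npz",p=p,d=d,**m); return p,d,m
def load(f):
    z=np.load(f+".npz"); return z["p"],z["d"],{k:z[k] for k in("mtx","R","t")}
def cloud(d,m):
    v,u=np.mgrid[:d.shape[0],:d.shape[1]]
    c=np.stack([(u-m["mtx"][0,2])/m["mtx"][0,0]*d,(v-m["mtx"][1,2])/m["mtx"][1,1]*d,d],-1)
    X=(c-m["t"])@m["R"]; X[d<=0]=np.nan; return X
def tool():
    s=monitor.read_state(); return s,s["eef_pos"],Rot.from_euler("xyz",s["tool_rot"]).as_matrix()
E
python3 - <<'E'
from h import *
p,d,m=load("scene0"); X=cloud(d,m)
a=cv2.resize(p[220:335,345:475],None,fx=3.5,fy=3.5,interpolation=cv2.INTER_CUBIC)[:400]
b=cv2.resize(p[105:190,165:245],None,fx=4,fy=4,interpolation=cv2.INTER_CUBIC)
o=np.zeros((400,a.shape[1]+b.shape[1],3),np.uint8);o[:a.shape[0],:a.shape[1]]=a;o[:b.shape[0],a.shape[1]:]=b
cv2.imwrite("pics/crop.png",o[:,:,::-1]); print(o.shape)
def reg(n,X,u0,u1,v0,v1,z0,z1):
    R=X[v0:v1,u0:u1].reshape(-1,3); R=R[(R[:,2]>z0)&(R[:,2]<z1)]
    print(n,len(R),R.min(0).round(),R.max(0).round(),np.median(R,0).round())
pt,dt,mt=load("top0"); T=cloud(dt,mt)
for y,lab in((203,'t1'),(223,'t2'),(243,'t3')): reg(lab,T,140,215,y-8,y+8,90,250)
reg('easel',T,235,320,195,265,100,200)
reg('box',T,325,420,180,265,100,122); reg('clL',T,376,402,185,212,125,260);reg('clS',T,345,370,190,217,125,260)
E
```

```text
(400, 775, 3)
t1 234 [563. 240.  90.] [571. 410. 166.] [565. 318. 119.]
t2 178 [503. 240.  90.] [512. 409. 162.] [506. 320. 119.]
t3 149 [444. 241. 101.] [452. 411. 163.] [447. 314. 134.]
easel 353 [441. -90. 100.] [518. 113. 146.] [487.  12. 137.]
box 1189 [ 386. -416.  100.] [ 590. -165.  122.] [ 480. -293.  115.]
clL 220 [ 536. -337.  125.] [ 598. -300.  223.] [ 567. -316.  173.]
clS 118 [ 518. -241.  126.] [ 564. -213.  197.] [ 541. -225.  163.]
```

View pics/crop.png

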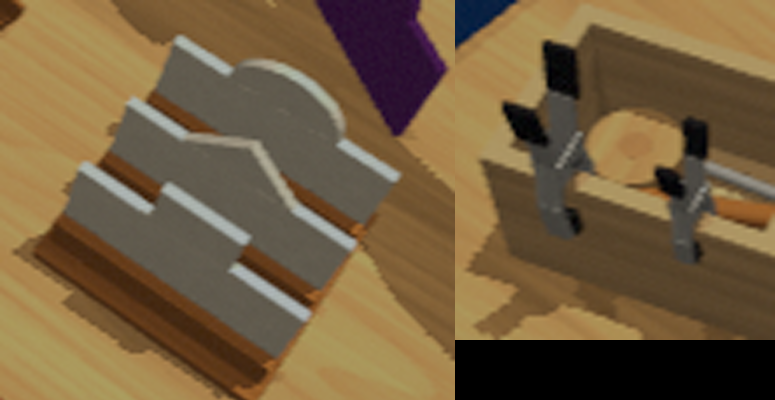

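The crop shows the half-round template at the back of the rack, nearest the robot (scene about (430,250)). The middle one is pointed and the front one square. The larger clamp is the left one (scene about (188,140)), and it is clearly taller than the one at (222,152). Next I'll measure the geometry.

Run:
```python
from h import *
p,d,m=load("scene0"); S=cloud(d,m); pt,dt,mt=load("top0"); T=cloud(dt,mt)
def box(X,a,b):
    R=X.reshape(-1,3); return R[np.all((R>a)&(R<b),1)]
def line(P):  # direction in xy
    c=P[:,:2].mean(0); w=np.linalg.svd(P[:,:2]-c,full_matrices=False)[2][0]; return c.round(1),np.degrees(np.arctan2(w[1],w[0])).round(1)
for n,X in(("S",S),("T",T)):
    print(n)
    P=box(X,[430,225,105],[470,425,175]); print("sun",len(P),line(P),P.min(0).round(),P.max(0).round(), "shoulder z",np.percentile(P[(abs(P[:,1]-326)>50)][:,2],[5,50,95]).round(1))
    E=box(X,[400,-130,5],[580,140,160]); 
    for z in range(0,160,15):
        Q=E[(E[:,2]>=z)&(E[:,2]<z+15)]
        if len(Q)>5: print(z,len(Q),Q.min(0).round(),Q.max(0).round(),np.median(Q,0).round(),line(Q))
    B=box(X,[380,-430,108],[600,-150,120]);
    h,_=cv2.findNonZero(np.zeros((1,1),np.uint8)),0
    print("box",cv2.minAreaRect(B[:,:2].astype(np.float32)),np.median(B[:,2]))
    for z in range(90,240,10):
        Q=box(X,[520,-360,z],[620,-285,z+10])
        if len(Q)>3: print("cl",z,len(Q),Q.min(0).round(),Q.max(0).round())
```

```text
S
sun 680 (array([450.3, 326.4]), np.float64(89.9)) [441. 240. 105.] [454. 410. 163.] shoulder z [106.2 115.6 120.4]
0 298 [ 402. -129.    5.] [580. 139.  15.] [512.  74.  12.] (array([500.2,  35.2]), np.float64(99.2))
15 339 [400. -96.  15.] [577. 120.  30.] [469.  59.  17.] (array([478.6,  34. ]), np.float64(86.6))
30 573 [ 407. -101.   30.] [552. 118.  45.] [515.  13.  38.] (array([512.9,  11.8]), np.float64(-102.7))
45 477 [410. -97.  45.] [550. 117.  60.] [513.  12.  51.] (array([511.2,  11.4]), np.float64(-103.3))
60 259 [424. -94.  60.] [527. 114.  75.] [499.  16.  67.] (array([497.3,  15.3]), np.float64(-102.1))
75 257 [426. -92.  75.] [525. 113.  90.] [498.  24.  82.] (array([497.1,  19.7]), np.float64(-102.1))
90 266 [441. -93.  90.] [522. 113. 105.] [495.  15.  97.] (array([494.7,  14.9]), np.float64(-102.9))
105 271 [443. -93. 105.] [522. 113. 120.] [493.  19. 112.] (array([493.1,  16.6]), np.float64(77.1))
120 259 [466. -90. 120.] [517. 114. 135.] [494.  24. 127.] (array([493. ,  18.4]), np.float64(76.5))
135 294 [458. -92. 135.] [515. 115. 144.] [487.  11. 139.] (array(
[... 2011 characters left out ...]
18530273438), 15.890268325805664) 115.44627732038406
cl 90 21 [ 545. -318.   90.] [ 586. -293.  100.]
cl 100 9 [ 544. -358.  101.] [ 590. -304.  108.]
cl 110 88 [ 543. -360.  110.] [ 589. -285.  120.]
cl 120 14 [ 545. -355.  120.] [ 585. -294.  130.]
cl 130 19 [ 550. -335.  131.] [ 581. -305.  140.]
cl 140 55 [ 549. -333.  140.] [ 578. -304.  150.]
cl 150 12 [ 551. -330.  150.] [ 580. -306.  158.]
cl 160 12 [ 550. -326.  161.] [ 582. -306.  170.]
cl 170 12 [ 543. -330.  170.] [ 583. -307.  178.]
cl 180 18 [ 545. -332.  180.] [ 585. -304.  189.]
cl 190 20 [ 541. -332.  190.] [ 590. -301.  200.]
cl 200 13 [ 537. -332.  201.] [ 589. -302.  210.]
cl 210 49 [ 536. -337.  210.] [ 598. -300.  220.]
```

```bash
cat >> h.py <<'E'
def to(x,y,z,yaw):
    s,p,R=tool(); d=R.T@(np.array([x,y,z])-p)/10
    w=np.degrees(np.arctan2(R[1,0],R[0,0])); r=(w-yaw+180)%360-180
    print("t%.1f"%s["clock"],"pos",p.round(1),"yaw %.1f"%w,"-> shift cm",d.round(2),"roll %.1f"%r,"F",s["force"].round(1),"w %.1f"%s["width"],"g %.1f"%s["gripper_force"])
E
python3 -c "
from h import *
to(448,326,235,90)"
```

```text
t0.1 pos [277.1 587.4 230.5] yaw 154.7 -> shift cm [-26.61 -16.35  -0.43] roll 64.7 F [-0.4 -0.1 -0.4] w 84.9 g 0.0
```

>>> arm_command(series=[45,-4.0,-1.0,0,7,45,-8.0,-2.0,0,14,45,-12.0,-3.0,0,21,45,-15.0,-5.0,0,28,45,-17.0,-8.0,0,35])

```text
clock: 0.52
eef_pos: [400.9, 441.1, 230.9]
tool_rot: [3.139, 0.001, 2.081]
force: [1.2, -0.0, -0.6]
width: 38.8
gripper_force: 0.0
```

```bash
python3 -c "
from h import *
to(448,326,235,90)"
```

```text
t0.5 pos [400.9 441.1 230.9] yaw 119.2 -> shift cm [-12.35  -1.51  -0.4 ] roll 29.2 F [ 1.2 -0.  -0.6] w 38.8 g 0.0
```

>>> arm_command(series=[45,-3.5,-0.5,0,7,45,-7.0,-1,0,14,45,-10,-1.3,0,21,45,-12.4,-1.5,0,28,45,-12.4,-1.5,0,29.3])

```text
clock: 0.93
eef_pos: [448.2, 321.3, 231.5]
tool_rot: [3.14, 0.004, 1.565]
force: [0.0, -0.7, 0.6]
width: 38.1
gripper_force: 0.0
```

>>> arm_command(series=[45,0,0,0,0,45,0,0,0,0,45,0,0,0,0,45,0,0,0,0,45,0,0,0,0])

```text
clock: 1.35
eef_pos: [444.9, 328.9, 231.2]
tool_rot: [-3.141, -0.0, 1.581]
force: [0.4, -0.2, -0.3]
width: 38.3
gripper_force: 0.0
```

```bash
python3 -c "
from h import *
to(448,326,123,90)
p,d,m=snap('wrist','w1'); cv2.imwrite('pics/w1.png',p[:,:,::-1]); X=cloud(d,m)
R=X.reshape(-1,3); 
S=R[np.all((R>[425,225,105])&(R<[475,425,175]),1)]
print(len(S),S.min(0).round(1),S.max(0).round(1))
for a,b in((112,125),(125,150),(150,170)):
  Q=S[(S[:,2]>a)&(S[:,2]<b)]; 
  if len(Q): print(a,len(Q),Q.min(0).round(1),Q.max(0).round(1),np.median(Q,0).round(1))
print(-m['R'].T@m['t'])
"
```

```text
t1.4 pos [444.9 328.9 231.2] yaw 90.6 -> shift cm [-0.29  0.32 10.81] roll 0.6 F [ 0.4 -0.2 -0.3] w 38.3 g 0.0
1875 [445.  238.9 114.7] [453.  409.6 160.5]
112 916 [445.  238.9 114.7] [453.  409.6 123.8] [448.9 374.  117.3]
125 322 [445.1 290.5 125.2] [452.7 365.9 150. ] [449.  357.  143.1]
150 637 [445.3 298.6 150. ] [452.7 351.5 160.5] [449.  329.3 157. ]
[444.50677263 408.90939663 374.00357166]
```

View pics/w1.png

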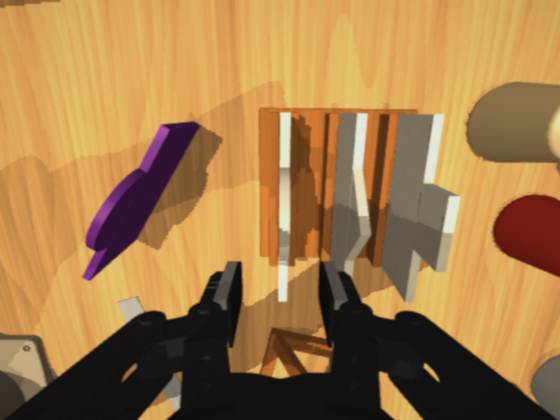

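The wrist view shows the half-round's white edge between the fingers, from (285,112) to (283,300), with the fingers straddling it and clear of the pointed template. Going down.

>>> arm_command(series=[45,-0.4,0.4,3,0.6,45,-0.4,0.4,6,0.6,45,-0.4,0.4,9,0.6,45,-0.4,0.4,10.8,0.6,45,-0.4,0.4,10.8,0.6])

```text
clock: 1.82
eef_pos: [446.8, 322.8, 119.7]
tool_rot: [-3.136, 0.004, 1.569]
force: [-1.2, 0.3, 0.6]
width: 38.2
gripper_force: 0.0
```

>>> arm_command(series=[45,0,0,0,0,0,0,0,0,0,0,0,0,0,0,0,0,0,0,0,0,0,0,0,0])

```text
clock: 2.23
eef_pos: [449.4, 324.7, 124.9]
tool_rot: [3.141, -0.002, 1.569]
force: [-2.2, -0.1, 6.2]
width: 6.6
gripper_force: 59.5
```

>>> arm_command(series=[0,0,0,0,0,0,0,0,0,0,0,0,0,-1,0,0,0,0,-3,0,0,0,0,-5,0])

```text
clock: 2.65
eef_pos: [449.4, 323.7, 174.5]
tool_rot: [-3.142, 0.0, 1.568]
force: [-0.8, -0.1, -0.9]
width: 6.9
gripper_force: 58.6
```

```bash
cat > easel.py <<'E'
from h import *
def fit(f):
    p,d,m=load(f); R=cloud(d,m).reshape(-1,3)
    q=R-[490,11,0]; n0=np.array([np.cos(-.2356),np.sin(-.2356),0]); y0=np.array([-n0[1],n0[0],0])
    a,b,z=q@n0,q@y0,q[:,2]
    s=(abs(b)<100)&(z>62)&(z<136)&(abs(a-(140-z)*.151)<6); P=R[s]
    for _ in range(3):
        c=P.mean(0); n=np.linalg.svd(P-c,full_matrices=False)[2][2]; n*=np.sign(n[0]); r=(P-c)@n; P=P[abs(r)<2.5]
    t=(abs(a)<14)&(abs(b)<125)&(z>136.5)&(z<150); E=R[t]
    yaw=np.degrees(np.arctan2(n[1],n[0])); tilt=np.arcsin(n[2])
    bb=E@y0; zt=np.median(E[:,2]); x_at=c[0]-(n[2]*(140-c[2])+n[1]*(11-c[1]))/n[0]
    print(f,len(P),"yaw %.1f tilt %.3f"%(yaw,tilt),"face x at y=11,z=140: %.1f"%x_at,"edge along",np.percentile(bb,[0.5,99.5]).round(1),"mid point",(np.array([x_at,11,0])+((bb.max()+bb.min())/2-np.array([x_at,11,0])@y0)*y0).round(1),"top z",np.percentile(E[:,2],[5,50,95]).round(1))
    ld=(abs(b)<95)&(z>25)&(z<60)&(a>10)&(a<60); L=R[ld]; 
    for k in range(12,50,3):
        w=(a[ld]>=k)&(a[ld]<k+3)
        if w.sum()>3: print(k,w.sum(),np.percentile(z[ld][w],[10,50,90]).round(1))
if __name__=="__main__":
    import sys
    for f in sys.argv[1:]: fit(f)
E
python3 easel.py scene0 top0; python3 -c "
from h import *
to(449,324,290,90)"
```

```text
scene0 1075 yaw -13.5 tilt 0.154 face x at y=11,z=140: 489.3 edge along [ 20.7 229.4] mid point [489.4  11.1   0. ] top z [137.  139.5 142.9]
12 219 [37.4 47.2 55.9]
15 91 [34.2 37.6 43.9]
18 65 [34.  36.9 39.3]
21 57 [34.7 37.6 40.6]
24 5 [40.4 40.5 44.7]
27 28 [45.7 49.  50.7]
30 71 [48.6 50.7 52.8]
33 112 [40.6 48.4 52.7]
36 190 [31.1 39.5 49.8]
39 13 [32.5 35.4 36.4]
top0 169 yaw -13.5 tilt 0.151 face x at y=11,z=140: 489.4 edge along [ 22.3 228.1] mid point [489.5  11.4   0. ] top z [137.1 140.5 144.2]
12 35 [39.8 46.8 53.8]
15 59 [32.3 37.2 41.1]
18 52 [34.1 37.1 40.3]
21 59 [34.5 38.2 41.5]
24 55 [34.9 38.3 42.3]
27 68 [36.  42.6 53.3]
30 61 [47.5 52.1 55.6]
33 47 [46.3 51.2 54.7]
36 21 [33.4 38.6 43.6]
t2.6 pos [449.4 323.7 174.5] yaw 89.8 -> shift cm [  0.03  -0.04 -11.55] roll -0.2 F [-0.8 -0.1 -0.9] w 6.9 g 58.6
```

>>> arm_command(series=[0,0,0,-4,0,0,0,0,-8,0,0,-2,0,-11.5,3,0,-6,0,-11.5,7,0,-10,0,-11.5,11])

```text
clock: 3.07
eef_pos: [450.7, 224.5, 291.7]
tool_rot: [3.136, -0.005, 1.376]
force: [-0.2, -1.5, -1.1]
width: 6.6
gripper_force: 58.7
```

```bash
python3 -c "
from h import *
to(510.8,6.1,285,76.5)"
```

```text
t3.1 pos [450.7 224.5 291.7] yaw 78.8 -> shift cm [-20.27  10.12   0.62] roll 2.3 F [-0.2 -1.5 -1.1] w 6.6 g 58.7
```

>>> arm_command(series=[0,-3.6,1.8,0,1,0,-7.2,3.6,0,2,0,-10.8,5.4,0,2.3,0,-14.4,7.2,0,2.3,0,-18,9,0,2.3])

```text
clock: 3.48
eef_pos: [503.0, 28.0, 289.7]
tool_rot: [3.14, -0.001, 1.336]
force: [0.7, -0.3, -1.6]
width: 7.1
gripper_force: 58.7
```

>>> arm_command(series=[0,-2.2,1.1,0,0,0,-2.2,1.1,0,0,0,-2.2,1.1,0,0,0,-2.2,1.1,0,0,0,-2.2,1.1,0,0])

```text
clock: 3.9
eef_pos: [508.0, 7.6, 288.6]
tool_rot: [-3.141, -0.001, 1.338]
force: [0.4, 0.3, -0.4]
width: 6.6
gripper_force: 58.7
```

```bash
python3 -c "
from h import *
to(510.8,6.1,165,76.5)"
```

```text
t3.9 pos [508.    7.6 288.6] yaw 76.7 -> shift cm [-0.1   0.3  12.36] roll 0.2 F [ 0.4  0.3 -0.4] w 6.6 g 58.7
```

>>> arm_command(series=[0,-0.1,0.3,3.5,0.2,0,-0.1,0.3,7,0.2,0,-0.1,0.3,10,0.2,0,-0.1,0.3,11.9,0.2,0,-0.1,0.3,11.9,0.2])

```text
clock: 4.32
eef_pos: [508.3, 6.1, 166.0]
tool_rot: [-3.135, 0.002, 1.335]
force: [0.2, -0.4, -1.1]
width: 6.8
gripper_force: 58.7
```

>>> arm_command(series=[0,0,0,0,0,0,0,0,0,0,0,0,0,0,0,0,0,0,0,0,0,0,0,0,0])

```text
clock: 4.73
eef_pos: [511.6, 4.5, 170.4]
tool_rot: [3.14, -0.001, 1.333]
force: [-0.7, 0.0, -1.6]
width: 6.3
gripper_force: 58.7
```

```bash
python3 -c "
from h import *
to(510.8,6.1,155,76.5)
n0=np.array([np.cos(-.2356),np.sin(-.2356),0]); y0=np.array([-n0[1],n0[0],0])
for n in('scene','top'):
  p,d,m=snap(n,n+'1'); R=cloud(d,m).reshape(-1,3); q=R-[489.4,11.2,0]; a,b,z=q@n0,q@y0,q[:,2]
  for z0 in range(40,215,12):
    s=(abs(b)<100)&(z>z0)&(z<z0+12)&(a>-5)&(a<42)
    if s.sum()>8: print(n,z0,s.sum(),'a',np.percentile(a[s],[2,50,98]).round(1),'b',np.percentile(b[s],[1,99]).round(1))
  cv2.imwrite('pics/%s1.png'%n,p[:,:,::-1])
"
```

```text
t4.7 pos [511.6   4.5 170.4] yaw 76.4 -> shift cm [ 0.14 -0.11  1.54] roll -0.1 F [-0.7  0.  -1.6] w 6.3 g 58.7
scene 40 275 a [13.9 35.5 38.8] b [-98.1  99.2]
scene 52 139 a [11.5 27.1 37.8] b [-89.   97.9]
scene 64 143 a [ 8.9 25.8 28.2] b [-83.7  98.7]
scene 76 124 a [ 7.8 25.9 27.6] b [-85.4  98.8]
scene 88 142 a [ 5.7 26.1 27.9] b [-83.   97.5]
scene 100 151 a [ 3.6 25.8 28. ] b [-85.9  99.1]
scene 112 141 a [ 2.3 25.9 27.9] b [-79.6  97.5]
scene 124 182 a [-0.3 21.9 27.9] b [-95.9  97. ]
scene 136 190 a [-4.5  2.8 27.7] b [-97.6  97.8]
scene 148 93 a [18.3 26.1 27.9] b [-85.5  84. ]
scene 160 105 a [19.3 25.  29.1] b [-85.7  84.3]
scene 172 50 a [18.5 26.8 39.4] b [-37.   40.1]
scene 184 63 a [ 5.8 26.2 38.9] b [-31.8  36.5]
scene 196 50 a [14.  24.3 40.3] b [-12.8  25.3]
scene 208 32 a [-2.3 17.4 40.7] b [ 3.7 14. ]
top 40 35 a [13.7 31.2 37. ] b [-99.   97.4]
top 52 14 a [11.6 13.  35.5] b [-99.7  97.4]
top 64 10 a [10.1 11.1 17.7] b [-94.2  84.6]
top 76 11 a [ 7.9  9.1 17.8] b [-87.6  77.9]
top 88 15 a [ 6.1  7.1 17.8] b [-96.6  99.5]
top 112 13 a [ 2.4  3.6 17.8] b [-96.3  93.8]
top 124 11 a [ 0.9  1.7 17.8] b [-89.8  98.3]
top 136 48 a [-4.7 -2.1 17.8] b [-99.1  98.7]
top 148 11 a [17.7 20.1 26. ] b [-85.1 -49.1]
top 160 29 a [18.3 21.7 25.2] b [-84.2 -49.6]
```

>>> arm_command(series=[0,0,0,0.8,0,0,0,0,1.4,0,0,0,0,1.7,0,0,0,0,1.9,0,0,0,0,1.9,0])

```text
clock: 5.25
eef_pos: [510.4, 4.1, 150.2]
tool_rot: [-3.14, 0.0, 1.332]
force: [-0.8, -0.7, 2.6]
width: 6.8
gripper_force: 59.5
```

>>> arm_command(series=[0,0,0,0,0,0,0,0,0,0,0,0,0,0.1,0,0,0,0,0.1,0,0,0,0,0.1,0])

```text
clock: 5.67
eef_pos: [510.6, 4.0, 150.1]
tool_rot: [-3.141, -0.0, 1.332]
force: [-3.2, -1.3, 11.6]
width: 6.7
gripper_force: 60.7
```

Touching the ledge. Opening part way so the template tips back on the board.

>>> arm_command(series=[0,0,0,-0.1,0,20,0,0,-0.1,0,25,0,0,-0.1,0,35,0,0,-0.1,0,45,0,0,-0.1,0])

```text
clock: 6.08
eef_pos: [511.0, 4.4, 150.1]
tool_rot: [-3.142, 0.0, 1.333]
force: [-0.3, 0.0, 0.1]
width: 38.0
gripper_force: 0.0
```

>>> arm_command(series=[55,0,-0.4,0,0,60,0,-0.8,0,0,60,0,-1.2,0,0,60,0,-1.2,0,0,60,0,-1.2,0,0])

```text
clock: 6.5
eef_pos: [498.9, 7.3, 150.4]
tool_rot: [-3.141, -0.0, 1.333]
force: [0.4, -0.1, -0.6]
width: 51.1
gripper_force: 0.0
```

```bash
cat > chk.py <<'E'
from h import *
import sys
n0=np.array([np.cos(-.2356),np.sin(-.2356),0]); y0=np.array([-n0[1],n0[0],0])
def chk(n,f):
  p,d,m=snap(n,f); R=cloud(d,m).reshape(-1,3); q=R-[489.4,11.2,0]; a,b,z=q@n0,q@y0,q[:,2]
  a2=a-(140-z)*.152
  for z0 in range(44,215,16):
    s=(abs(b)<100)&(z>z0)&(z<z0+16)&(a2>3)&(a2<30)
    if s.sum()>8: print(n,z0,s.sum(),'a-board',np.percentile(a2[s],[2,50,98]).round(1),'b',np.percentile(b[s],[1,99]).round(1))
  cv2.imwrite('pics/%s.png'%f,p[:,:,::-1])
to(511,4,250,76.5)
chk('scene',sys.argv[1])
E
python3 chk.py scene2
```

```text
t6.5 pos [498.9   7.3 150.4] yaw 76.4 -> shift cm [-0.03  1.25 -9.96] roll -0.1 F [ 0.4 -0.1 -0.6] w 51.1 g 0.0
scene 44 443 a-board [ 7.4 16.9 24.3] b [-96.3  96.9]
scene 60 209 a-board [ 6.5  9.  11.6] b [-85.3  83.5]
scene 76 184 a-board [ 6.   9.  11.4] b [-82.3  83.8]
scene 92 126 a-board [ 5.6  8.7 11.5] b [-67.8  83.9]
scene 108 140 a-board [ 5.4  8.7 11. ] b [-11.9  83.9]
scene 124 175 a-board [ 3.9  8.3 10.8] b [-85.   83.4]
scene 140 115 a-board [ 3.7  7.7 10.1] b [-81.6  82.8]
scene 156 78 a-board [ 3.3  7.8 10. ] b [-9.6 38.3]
scene 172 51 a-board [3.2 7.2 9.3] b [-8.8 25. ]
```

>>> arm_command(series=[60,0,0,-2,0,60,0,0,-5,0,60,0,0,-9,0,80,0,0,-12,0,100,-3,0,-14,-5])

```text
clock: 6.97
eef_pos: [495.0, -16.4, 293.0]
tool_rot: [3.137, -0.004, 1.43]
force: [1.2, 1.4, 0.2]
width: 72.7
gripper_force: 0.0
```

```bash
python3 -c "
from h import *
to(560,-330,285,106)"
```

```text
t7.0 pos [495.  -16.4 293. ] yaw 81.9 -> shift cm [-30.13  10.84   0.73] roll -24.1 F [1.2 1.4 0.2] w 72.7 g 0.0
```

>>> arm_command(series=[100,-3.8,1.4,0,-5,100,-7.6,2.8,0,-10,100,-11.4,4.2,0,-15,100,-15.2,5.6,0,-20,100,-19,7,0,-24])

```text
clock: 7.38
eef_pos: [533.0, -222.3, 290.5]
tool_rot: [3.141, 0.0, 1.843]
force: [0.8, -0.1, -0.2]
width: 85.6
gripper_force: 0.0
```

```bash
python3 -c "
from h import *
to(575,-345,285,106)"
```

```text
t7.4 pos [ 533.  -222.3  290.5] yaw 105.6 -> shift cm [-12.94   0.75   0.55] roll -0.4 F [ 0.8 -0.1 -0.2] w 85.6 g 0.0
```

>>> arm_command(series=[100,-4,0.2,0,0,100,-8,0.5,0,0,100,-11,0.7,0,0,100,-12.9,0.7,0,0,100,-12.9,0.7,0,0])

```text
clock: 7.8
eef_pos: [572.8, -348.9, 289.5]
tool_rot: [-3.14, 0.004, 1.833]
force: [-0.3, -0.1, -0.7]
width: 85.4
gripper_force: 0.0
```

>>> arm_command(series=[100,0,0,0,0,100,0,0,0,0,100,0,0,0,0,100,0,0,0,0,100,0,0,0,0])

```text
clock: 8.22
eef_pos: [573.9, -341.7, 290.6]
tool_rot: [3.141, -0.0, 1.84]
force: [-0.5, -1.2, 0.1]
width: 85.3
gripper_force: 0.0
```

```bash
python3 -c "
from h import *
to(567,-318.5,180,106)
p,d,m=snap('wrist','w2'); cv2.imwrite('pics/w2.png',p[:,:,::-1]); R=cloud(d,m).reshape(-1,3)
S=R[np.all((R>[515,-360,105])&(R<[625,-270,240]),1)]
for a,b in((105,120),(125,150),(150,175),(175,200),(200,235)):
  Q=S[(S[:,2]>a)&(S[:,2]<b)]
  if len(Q)>5:
    print(a,len(Q),Q.min(0).round(1),Q.max(0).round(1)); r=cv2.minAreaRect(Q[:,:2].astype(np.float32)); print(r)
t=R[(R[:,2]>110)&(R[:,2]<118)&(R[:,0]>535)&(R[:,1]>-420)&(R[:,1]<-170)]
"
```

```text
t8.2 pos [ 573.9 -341.7  290.6] yaw 105.4 -> shift cm [ 2.42 -0.06 11.06] roll -0.6 F [-0.5 -1.2  0.1] w 85.3 g 0.0
105 993 [ 544.  -359.9  105.1] [ 591.7 -270.1  119.6]
((567.9461059570312, -315.0177307128906), (88.52151489257812, 47.35944747924805), 86.06034088134766)
125 735 [ 549.  -335.6  125.2] [ 585.1 -305.2  149.8]
((568.6649169921875, -320.3309020996094), (36.546363830566406, 29.787784576416016), 15.994162559509277)
150 309 [ 548.9 -333.1  150. ] [ 584.5 -306.9  175. ]
((568.6144409179688, -320.97967529296875), (35.558067321777344, 19.260112762451172), 16.011123657226562)
175 588 [ 540.2 -336.9  175. ] [ 591.5 -302.1  200. ]
((568.3665161132812, -320.0337219238281), (52.44843673706055, 23.31515884399414), 15.761208534240723)
200 974 [ 536.6 -338.9  200.1] [ 600.2 -301.2  217.6]
((568.2882080078125, -320.0292053222656), (61.66753005981445, 24.273258209228516), 14.867942810058594)
```

View pics/w2.png

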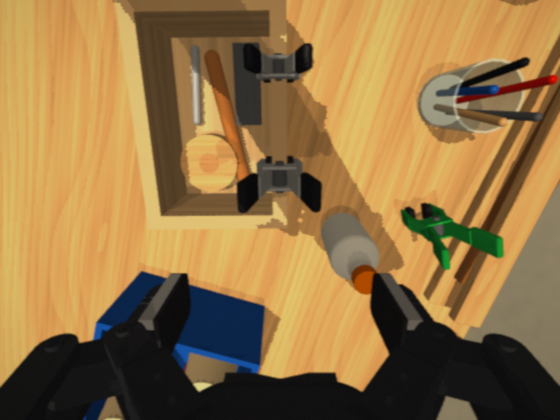

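The wrist view shows the larger clamp at (280,185), centred between the finger directions. The small clamp at (278,60) and the glue at (352,250) are both clear of the path. Going down on the larger one.

>>> arm_command(series=[100,1.2,0,0,-0.4,100,2.2,0,2,-0.4,100,2.2,0,5,-0.4,100,2.2,0,8.5,-0.4,100,2.2,0,11.2,-0.4])

```text
clock: 8.68
eef_pos: [567.5, -320.5, 176.7]
tool_rot: [-3.141, -0.001, 1.847]
force: [-1.1, -0.3, -0.3]
width: 85.3
gripper_force: 0.0
```

>>> arm_command(series=[100,0,0,0,0,100,0,0,0,0,100,0,0,0,0,100,0,0,0,0,100,0,0,0,0])

```text
clock: 9.1
eef_pos: [569.0, -322.6, 180.6]
tool_rot: [3.139, 0.003, 1.846]
force: [0.2, -1.0, -0.2]
width: 85.5
gripper_force: 0.0
```

```bash
python3 -c "
from h import *
to(568.3,-320,178,105.8)"
```

```text
t9.1 pos [ 569.  -322.6  180.6] yaw 105.7 -> shift cm [0.27 0.01 0.26] roll -0.1 F [ 0.2 -1.  -0.2] w 85.5 g 0.0
```

>>> arm_command(series=[80,0.25,0,0.2,0,60,0.25,0,0.2,0,40,0.25,0,0.2,0,20,0.25,0,0.2,0,0,0.25,0,0.2,0])

```text
clock: 9.52
eef_pos: [567.1, -319.2, 176.2]
tool_rot: [-3.141, -0.0, 1.846]
force: [0.1, -0.1, -0.1]
width: 31.6
gripper_force: 64.5
```

>>> arm_command(series=[0,0,0,0,0,0,0,0,0,0,0,0,0,0,0,0,0,0,0,0,0,0,0,0,0])

```text
clock: 9.93
eef_pos: [567.1, -319.4, 176.2]
tool_rot: [-3.142, -0.0, 1.846]
force: [-0.2, -0.3, -1.2]
width: 31.7
gripper_force: 64.5
```

>>> arm_command(series=[0,0,0,-1,0,0,0,0,-3,0,0,0,0,-6,0,0,0,0,-9.5,0,0,0,0,-13,0])

```text
clock: 10.35
eef_pos: [566.7, -319.2, 308.2]
tool_rot: [-3.141, -0.0, 1.845]
force: [0.7, -0.9, -0.6]
width: 32.1
gripper_force: 64.5
```

>>> arm_command(series=[0,0,0,-1.7,0,0,0,0,-1.7,0,0,0,0,-1.7,0,0,0,0,-1.7,0,0,0,0,-1.7,0])

```text
clock: 10.77
eef_pos: [566.4, -318.6, 321.6]
tool_rot: [-3.139, -0.003, 1.846]
force: [-0.4, 0.6, -2.1]
width: 31.7
gripper_force: 64.5
```

```bash
python3 -c "
from h import *
n=np.array([np.cos(-.2356),np.sin(-.2356)]); y=np.array([-n[1],n[0]])
T=np.array([489.4,11.2])-63*y+3*n; print(T)
to(T[0],T[1],320,76.5)
p,d,m=snap('scene','s3'); R=cloud(d,m).reshape(-1,3)
S=R[np.all((R>[510,-370,195])&(R<[630,-280,330]),1)]
for a in range(195,330,10):
  Q=S[(S[:,2]>a)&(S[:,2]<a+10)]
  if len(Q)>5: r=cv2.minAreaRect(Q[:,:2].astype(np.float32)); print(a,len(Q),np.round(r[0],1),np.round(r[1],1),round(r[2]))
p,d,m=snap('top','t3')
"
```

```text
[477.61125689 -50.75987037]
t10.8 pos [ 566.4 -318.6  321.6] yaw 105.7 -> shift cm [28.19 -1.27  0.23] roll 29.2 F [-0.4  0.6 -2.1] w 31.7 g 64.5
205 20 [ 569. -317.] [58.7 21.3] 14
215 55 [ 566.7 -319.6] [66.6 24.3] 15
225 70 [ 567.6 -316.6] [65.3 24.6] 12
235 39 [ 567.4 -319.6] [63.6 19.2] 17
245 33 [ 568.7 -318.9] [57.4 17.7] 17
255 37 [ 569.4 -312.4] [19.9 48.3] 81
265 59 [ 567.7 -312.8] [21.2 40.1] 80
275 68 [ 566.6 -315.5] [21.4 34.3] 89
285 45 [ 567.1 -316. ] [27.5 23.1] 12
295 33 [ 565.8 -318.3] [27.5 16.6] 10
305 31 [ 567.5 -318.9] [26.5 18. ] 15
315 33 [ 567.7 -310.8] [35.4 16. ] 30
325 16 [ 569.9 -315.2] [46.7 18.2] 13
```

>>> arm_command(series=[0,3.8,-0.2,0,6,0,7.6,-0.4,0,12,0,11.4,-0.6,0,18,0,15.2,-0.7,0,24,0,19,-0.9,0,29])

```text
clock: 11.28
eef_pos: [505.8, -137.2, 322.4]
tool_rot: [-3.14, -0.0, 1.334]
force: [1.1, 0.3, -0.9]
width: 31.7
gripper_force: 64.5
```

```bash
python3 -c "
from h import *
to(477.6,-50.8,320,76.5)
R=cloud(*load('s3')[1:]).reshape(-1,3);S=R[np.all((R>[520,-360,200])&(R<[620,-285,225]),1)]; print(np.sort(S[:,2])[:12].round(1))"
```

```text
t11.3 pos [ 505.8 -137.2  322.4] yaw 76.4 -> shift cm [ 7.74 -4.77  0.25] roll -0.1 F [ 1.1  0.3 -0.9] w 31.7 g 64.5
[207.1 209.8 210.6 210.8 211.  211.3 211.4 211.9 212.1 212.6 212.6 212.7]
```

>>> arm_command(series=[0,3,-2,0,0,0,6,-4,0,0,0,7.7,-4.8,0,0,0,7.7,-4.8,0,0,0,7.7,-4.8,0,0])

```text
clock: 11.7
eef_pos: [477.7, -51.9, 323.0]
tool_rot: [-3.141, 0.0, 1.342]
force: [0.0, -0.9, -1.3]
width: 31.5
gripper_force: 64.5
```

>>> arm_command(series=[0,0,0,1.5,0,0,0,0,3,0,0,0,0,4,0,0,0,0,4.5,0,0,0,0,4.5,0])

```text
clock: 12.12
eef_pos: [477.3, -54.3, 277.2]
tool_rot: [-3.139, 0.002, 1.337]
force: [0.1, -0.4, -1.0]
width: 31.6
gripper_force: 64.5
```

```bash
cat > chk2.py <<'E'
from h import *
import sys
n0=np.array([np.cos(-.2356),np.sin(-.2356),0]); y0=np.array([-n0[1],n0[0],0])
to(477.6,-50.8,float(sys.argv[2]),76.5)
for n in('scene','top'):
  p,d,m=snap(n,n+sys.argv[1]); R=cloud(d,m).reshape(-1,3); q=R-[489.4,11.2,0]; a,b,z=q@n0,q@y0,q[:,2]
  for z0 in range(100,290,8):
    s=(abs(b+63)<40)&(z>z0)&(z<z0+8)&(abs(a)<60)
    if z0<144: s&=(a-(140-z)*.152>11)
    if s.sum()>5: print(n,z0,s.sum(),'a',np.percentile(a[s],[2,98]).round(1),'b',np.percentile(b[s],[2,98]).round(1))
  cv2.imwrite('pics/%s%s.png'%(n,sys.argv[1]),p[:,:,::-1])
E
python3 chk2.py 4 204
```

```text
t12.1 pos [477.3 -54.3 277.2] yaw 76.6 -> shift cm [ 0.36 -0.04  7.32] roll 0.1 F [ 0.1 -0.4 -1. ] w 31.6 g 64.5
scene 148 8 a [3.7 7.1] b [-41.8 -26. ]
scene 156 13 a [2.4 6.9] b [-38.3 -24.5]
scene 164 26 a [-25.7  34.6] b [-76.5 -24. ]
scene 172 39 a [-27.1  35.6] b [-75.9 -23.8]
scene 180 64 a [-24.7  34.5] b [-75.4 -55.5]
scene 188 20 a [-26.7  33.9] b [-77.6 -57.7]
scene 196 34 a [-28.   33.1] b [-77.7 -57.7]
scene 204 24 a [-21.4  30.1] b [-76.6 -58.8]
scene 212 27 a [-17.   27.8] b [-77.6 -56.3]
scene 220 39 a [-11.8  22.9] b [-76.5 -53.4]
scene 228 63 a [-7.  20.4] b [-77.  -53.1]
scene 236 44 a [-11.2  16.6] b [-77.3 -55.9]
scene 244 27 a [-9.  15.9] b [-77.2 -58.7]
scene 252 24 a [-8.4 16. ] b [-77.3 -58.5]
scene 260 22 a [-9.2 16.9] b [-75.  -57.1]
scene 268 20 a [-8.2 17.6] b [-75.2 -56.4]
scene 276 23 a [-17.3  24.3] b [-74.3 -54.3]
scene 284 45 a [-24.3  31. ] b [-76.3 -53.4]
```

>>> arm_command(series=[0,0.2,0,1.2,0,0,0.2,0,2.4,0,0,0.2,0,3.6,0,0,0.2,0,4.8,0,0,0.2,0,5.5,0])

```text
clock: 12.63
eef_pos: [478.6, -51.3, 223.0]
tool_rot: [3.141, 0.0, 1.339]
force: [-0.4, 0.6, -0.8]
width: 31.9
gripper_force: 64.5
```

>>> arm_command(series=[0,0,0,0.5,0,0,0,0,1,0,0,0,0,1.5,0,0,0,0,1.7,0,0,0,0,1.7,0])

```text
clock: 13.05
eef_pos: [478.4, -50.4, 206.0]
tool_rot: [-3.141, -0.001, 1.34]
force: [0.4, 1.4, -2.5]
width: 31.7
gripper_force: 64.5
```

```bash
python3 chk2.py 5 204
```

```text
t13.1 pos [478.4 -50.4 206. ] yaw 76.8 -> shift cm [-0.05 -0.07  0.2 ] roll 0.3 F [ 0.4  1.4 -2.5] w 31.7 g 64.5
scene 100 23 a [18.2 35.8] b [-71.5 -37.6]
scene 108 25 a [16.9 35.1] b [-70.6 -51.9]
scene 116 14 a [22.5 33.4] b [-72.6 -51.1]
scene 124 14 a [26.8 32.6] b [-72.1 -53.2]
scene 132 18 a [24.2 32. ] b [-73.9 -54.2]
scene 140 21 a [20.8 28.4] b [-71.  -53.4]
scene 148 50 a [-13.6  23.7] b [-70.7 -26.3]
scene 156 52 a [-8.2 20.4] b [-73.1 -25.1]
scene 164 59 a [-8.8 17. ] b [-72.3 -25.2]
scene 172 29 a [-8.3 16.5] b [-71.5 -23.1]
scene 180 18 a [-7.7 15.7] b [-69.1 -54.8]
scene 188 18 a [-5.7 15.9] b [-70.8 -53.3]
scene 196 21 a [-9.2 15.5] b [-72.5 -53. ]
scene 204 20 a [-14.2  23.1] b [-72.3 -50.5]
scene 212 37 a [-24.8  31.6] b [-71.2 -49.8]
scene 220 48 a [-23.1  33.5] b [-71.6 -49.6]
scene 228 34 a [-24.   32.3] b [-67.3 -49. ]
scene 236 62 a [-17.5  32.4] b [-71.6 -49.8]
scene 244 22 a [-29.3  33.8] b [-66.7 -48.2]
scene 252 68 a [-41.8  46.1] b [-70.3 -47.5]
scene 260 67 a [-45.8  51.6] b [-70.3 -47.7]
scene 268 63 a [-47.8  55.8] b [-74.7 -44.1]
scene 276 70 a [-50.7  57.3] b [-63.  -43.5]
scene 284 65 a [-55.7  58.8] b [-56.8 -42.8]
```

```bash
python3 -c "
import cv2
a=cv2.imread('pics/scene5.png')[130:280,230:380]; cv2.imwrite('pics/c5.png',cv2.resize(a,None,fx=4,fy=4,interpolation=cv2.INTER_CUBIC))"
```

```text
(no output)
```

View pics/c5.png

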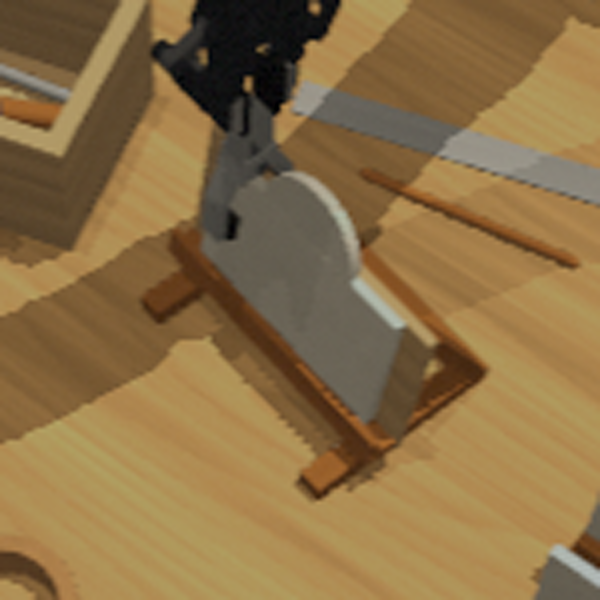

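>>> arm_command(series=[42,0,-0.3,0,0,47,0,-0.6,0,0,52,0,-0.9,0,0,57,0,-1.2,0,0,62,0,-1.4,0,0])

```text
clock: 13.57
eef_pos: [464.5, -48.1, 206.5]
tool_rot: [3.141, 0.0, 1.339]
force: [0.4, 0.0, -1.9]
width: 53.1
gripper_force: 6.1
```

>>> arm_command(series=[70,0,-0.1,0,0,80,0,-0.2,0,0,90,0,-0.2,0,0,100,0,-0.2,0,0,100,0,-0.2,0,0])

```text
clock: 13.98
eef_pos: [462.7, -47.3, 206.3]
tool_rot: [-3.141, -0.0, 1.339]
force: [0.0, -0.9, -0.2]
width: 85.1
gripper_force: 0.0
```

```bash
python3 chk2.py 6 300
```

```text
t14.0 pos [462.7 -47.3 206.3] yaw 76.7 -> shift cm [ 0.01  1.53 -9.37] roll 0.2 F [ 0.  -0.9 -0.2] w 85.1 g 0.0
scene 100 15 a [16.3 29.1] b [-70.3 -44.3]
scene 108 18 a [17.6 28.2] b [-71.8 -51.1]
scene 116 23 a [14.2 28.8] b [-72.1 -50.3]
scene 124 11 a [24.1 27.1] b [-73.7 -54.9]
scene 132 16 a [20.9 27.4] b [-72.4 -53.8]
scene 140 18 a [17.8 25.1] b [-71.1 -53.3]
scene 148 39 a [-15.   21.1] b [-72.4 -25.6]
scene 156 47 a [-15.6  16.8] b [-74.5 -27.7]
scene 164 84 a [-19.4  12.3] b [-75.2 -26.5]
scene 172 43 a [-18.1  12.3] b [-73.9 -23.2]
scene 180 29 a [-22.9  11.8] b [-72.  -54.2]
scene 188 29 a [-27.3  11.5] b [-71.9 -53.4]
scene 196 25 a [-30.1  12.4] b [-74.7 -54. ]
scene 204 35 a [-32.   15.5] b [-74.8 -52.3]
scene 212 41 a [-57.4  21.1] b [-72.6 -52.2]
scene 220 52 a [-57.2  39.6] b [-73.5 -51. ]
scene 228 75 a [-57.5  43.4] b [-74.9 -49.9]
scene 236 54 a [-55.9  43.7] b [-70.8 -50.7]
scene 244 41 a [-57.7  43.8] b [-69.7 -50.3]
scene 252 18 a [-59.7  44.3] b [-64.9 -48.1]
scene 260 21 a [-58.2  54.3] b [-68.2 -48.1]
scene 268 40 a [-55.9  59.6] b [-68.9 -48.2]
scene 276 72 a [-47.8  59.5] b [-72.5 -44.6]
scene 284 87 a [-52.1  59.2] b [-71.4 -43.9]
```

>>> arm_command(series=[100,0,0,-1,0,100,0,0,-3,0,100,0,0,-5.5,0,100,0,0,-8.5,0,100,0,0,-11,0])

```text
clock: 14.5
eef_pos: [462.8, -47.6, 317.9]
tool_rot: [3.141, 0.0, 1.339]
force: [0.6, 0.3, -0.3]
width: 85.4
gripper_force: 0.0
```

>>> arm_command(series=[100,-3,0,-1,0,100,-6,0,-1,0,100,-9,0,-1,0,100,-12,0,-1,0,100,-15,0,-1,0])

```text
clock: 14.92
eef_pos: [427.8, -194.5, 326.5]
tool_rot: [3.141, -0.0, 1.34]
force: [0.1, 0.2, 0.1]
width: 85.7
gripper_force: 0.0
```

```bash
python3 chk2.py 7 300; python3 chk.py scene8 | tail -n +2;  python3 -c "
import cv2
a=cv2.imread('pics/scene7.png')[90:310,150:450]; cv2.imwrite('pics/c7.png',cv2.resize(a,None,fx=2.6,fy=2.6,interpolation=cv2.INTER_CUBIC))"
```

```text
t14.9 pos [ 427.8 -194.5  326.5] yaw 76.8 -> shift cm [15.13  1.56  2.65] roll 0.3 F [0.1 0.2 0.1] w 85.7 g 0.0
scene 100 12 a [18.9 28.7] b [-70.2 -51.6]
scene 108 19 a [15.8 29.1] b [-71.6 -51.4]
scene 116 19 a [14.4 28.2] b [-72.5 -50.9]
scene 124 12 a [23.9 28.1] b [-72.6 -54.1]
scene 132 16 a [20.9 27.5] b [-71.7 -53.2]
scene 140 25 a [12.8 24.9] b [-73.2 -44.9]
scene 148 36 a [-12.8  19.8] b [-74.1 -25. ]
scene 156 54 a [-14.5  15.8] b [-73.4 -27.1]
scene 164 71 a [-18.4  11.9] b [-74.1 -26.8]
scene 172 39 a [-18.2  13.3] b [-74.3 -24. ]
scene 180 36 a [-22.  12.] b [-73.7 -53.6]
scene 188 26 a [-23.3  11.6] b [-73.6 -55.1]
scene 196 30 a [-29.   11.6] b [-74.5 -52.9]
scene 204 35 a [-31.7  15.7] b [-74.4 -52.6]
scene 212 40 a [-34.3  17. ] b [-75.1 -52.7]
scene 220 42 a [-39.4  16.7] b [-74.7 -52.3]
scene 228 49 a [-42.5  17.3] b [-74.5 -53. ]
scene 236 37 a [-39.5  17.5] b [-75.3 -52.4]
scene 244 6 a [11.  16.8] b [-71.4 -57.1]
top 132 6 a [23.1 25.3] b [-69.5 -54.9]
top 156 14 a [-11.2   5. ] b [-75.4 -27.9]
top 164 43 a [-13.    4.2] b [-77.1 -27.1]
top 172 35 a [-18.3   7.
[... 297 characters left out ...]
9] b [-76.  -53.3]
top 236 35 a [-41.7  15.8] b [-74.  -53.9]
top 244 7 a [ 8.9 14.8] b [-70.9 -57.9]
scene 44 449 a-board [ 6.1 17.4 24.7] b [-94.8  95.5]
scene 60 205 a-board [ 5.2  7.9 10.2] b [-85.2  83. ]
scene 76 174 a-board [ 5.5  8.4 10.6] b [-59.7  83.3]
scene 92 185 a-board [ 4.7  8.4 21.6] b [-65.6  84.3]
scene 108 226 a-board [ 5.9  8.5 23.4] b [-72.5  83.5]
scene 124 233 a-board [ 3.7  8.4 25. ] b [-85.   83.8]
scene 140 204 a-board [ 4.1  8.6 23.8] b [-72.3  80.8]
scene 156 154 a-board [ 3.7  8.8 19.2] b [-73.9  36.8]
scene 172 107 a-board [ 3.5  8.7 18.3] b [-73.1  24.5]
scene 188 12 a-board [15.8 18.2 19.1] b [-72.6 -54.4]
scene 204 27 a-board [23.2 25.6 28.3] b [-74.7 -50.2]
```

View pics/c7.png

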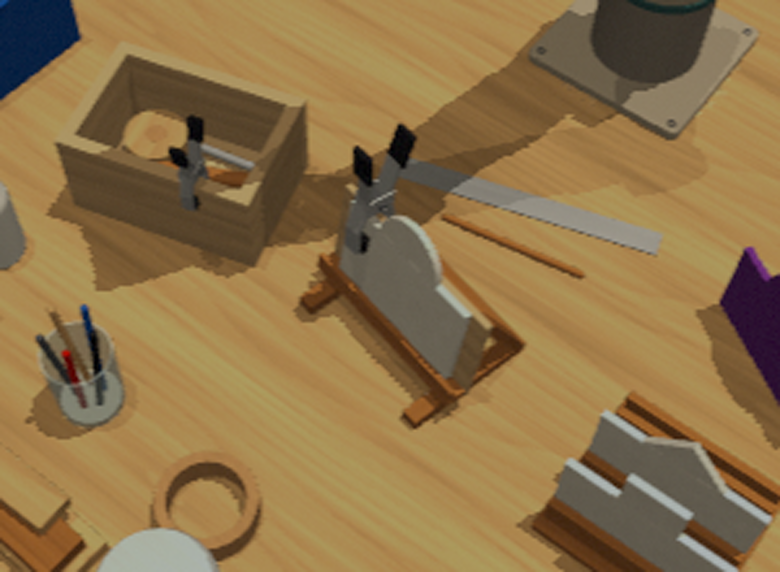

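The picture shows the template flat on the board and the clamp gripping its left shoulder at (375,200). The small clamp at (190,165) and the other two templates are where they were. Handing in.

```bash
python3 -c "
from cell import workorder
print(workorder.finish_job())"
```

```text
the job is handed in; nothing more can be done
None
```

The job is handed in after about 15 s of robot time: the half-round template stands mid-ledge, flat on the board, and the large clamp grips template and board beside the half-round, its pin about 20 mm above the edge; nothing else was touched.

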